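# Take the bayonet lens off the bench camera

### The job

Take the lens off the camera that lies lens-up on the bench: press the red release button fully home, turn the lens anticlockwise until you feel it come to its stop, lift it straight off without forcing it or pressing hard on the camera, and set it down gently, upright, in the middle part of the blue tray. Leave the brown vial, the black tube and the chip box near the work where they are.

Things in the scene. Friction and masses are not known exactly. Their poses are not given: they have to be found in the camera images.
- camera: Grey camera body on its back, fixed to the bench, lens mount up. 92 mm along its x, 148 mm along its y (from y = -97 to +51 mm), 36 mm high, on a dark foot plate 104 x 160 x 6 mm. Origin on the bench under the lens axis; z up. Red release button at x = 0, y = -68 mm. A hidden steel ring in the mount holds the lens's two lugs.
- release_button (a joint): Travel of the red release button, m: 0 up, 0.006 fully home (rigid end). Pressed straight down with about 4 N it slides and stays where it is left. Its steel pin blocks a tab on the lens flange and is clear of it only when the button is at least 5 mm down.
- button_top (a point): Centre of the top of the red button, a cylinder of 19 mm diameter that stands 10 mm above the camera (46 mm above the bench) and 4 mm when home; it moves with the button. z up. It lies 68 mm from the lens axis.
- lens: Loose lens in the mount, 0.18 to 0.35 kg, 56 mm tall, axis z up, origin at the centre of its underside (26 mm above the bench while mounted). Locked, its axes lie along the camera's within 2 degrees. It comes off anticlockwise seen from above (growing yaw). 48 mm flange from z = 12 to 18 mm with a locking tab towards -y to radius 31.5 mm.
- lens_grip (a point): On the lens axis, 42 mm above its underside: height to grip the black knurled barrel, 64 mm diameter from z = 20 to 56 mm. Axes as the lens.
- tray: Blue plastic tray, fixed to the bench, 130 x 130 mm outside, 14 mm high, walls 4 mm, floor 4 mm thick (floor top 4 mm above the bench). Origin on the bench under its centre; z up.
- brown_vial: Loose brown vial with black cap, 22 mm diameter, 52 mm tall, standing beside the camera; origin at the centre of its underside. To be left alone.
- lens_tube: Loose black tube, 31 mm diameter, 33 mm tall, standing beside the camera; origin at the centre of its underside. To be left alone.
- chip_box: Loose flat black box with a clear lid, 65 x 74 x 19 mm, lying beside the tray; origin at the centre of its underside. To be left alone.
- mount (a point): Lens seat in the camera, on the lens axis, 26 mm above the bench; axes as the camera. The hidden ring was clocked by hand: the turn at which the lugs meet their stop is anywhere from 43 to 88 degrees and can only be felt. The stop is sprung: torque jumps to 0.1 N m, rises to 0.35 N m over 2.5 degrees, then it is rigid; turning on overloads the mount.
- mount_mouth (a point): Centre of the mouth of the mount, 36 mm above the bench. From the touch of the sprung stop (or a degree before) until it is fully compressed the lugs lie under the ring's slots (about 2 mm of play each side) and the lens lifts straight out; turned less, the ring holds the lugs down.
- lens_foot (a point): On the lens axis, 4 mm above its underside, at the top of its two hidden lugs on +x and -x (to radius 23.5 mm, 8 mm wide, 4 mm high). The steel foot is 34 mm in diameter and 12 mm high, with 1.2 mm of play sideways and 1.5 mm up and down in the mount; it must rise 12 mm to be out.
Mind the look-alikes: they are no part of the job. Several things have the shape of the camera; the one meant has the colours described above.

How it is judged:
By the outcome, as a careful person would: the job done as asked, in the order asked, and still so for the second after the job is handed in, with the robot touching nothing.
It also fails if it takes over 70 s, if anything falls off the work surface, if the arm or the gripper's body presses on something with over 40 N, if the wrist force passes 120 N, or if a joint passes its speed limit or range.

### The arm

A 6-joint arm with a two-finger parallel gripper is mounted at the origin on a cart in front of the work surface, level with it; the furniture and walls round the work are solid. World frame = base frame: x ahead of the robot, y to its left, z up, the work surface at z = 0. Lengths are in mm, angles in rad, forces in N, time in s.
With the tool pointing down it reaches from about 400 to 925 mm from the base axis. Payload 12.5 kg.
Tool frame: the origin (TCP) lies between the finger pads; the fingertips stand 19 mm ahead of it and the grasp point (between the pads) is the TCP (env.tips_ahead is the distance from the TCP to the fingertips, in mm); z points along the fingers, y is the line along which they close (so a half turn about z gives the same grasp; the last joint's range is limited). The gripper opens to 95 mm and grips with 3 to 60 N. Pads are 20 mm wide; open, the fingers measure 119 mm over their backs; the gripper's body (75 mm by 180 mm) begins 59 mm behind the grasp point.
Start: joints at [1.179, 0.491, 1.559, -0, 1.092, -0.106], TCP at [176.185, 599.669, 233.661] pointing down, gripper open.
Joint ranges: [-3.1, 3.1], [-0.84, 2.19], [0.05, 2.79], [-1.13, 4.28], [0.06, 2.93], [-2.69, 2.69]. Speed limits (rad/s): [2.22, 2.22, 2.79, 3.14, 3.14, 3.14].

### API

Orientations are given as [roll, pitch, yaw] about the fixed x, y, z axes, in that order (R = Rz(yaw) Ry(pitch) Rx(roll)).
In Python, from cell import env gives the robot as it stands.
- The arm moves only by the shell command python3 -m crank 'ROWS'. ROWS is JSON, a list of rows, each a list of 5 numbers: the shift along the tool's x, y, z in mm, then the turn about the tool's z in degrees, then the finger opening in mm, from 0 to 95.1. In form: [[dx, dy, dz, yaw, grip], ...]. A call has 1 to 10 rows; each row is the pose to reach, as a shift and turn from the pose commanded when the call began, along the tool's axes at that moment; what a row does not reach only later rows make up. A row lasts 1/12 s, in which the tool goes at most 41.7 mm and 7.16 degrees, less where a joint would pass 70% of its speed; a pose out of reach is approached as far as the arm can. A call with a gripper value outside its range is refused whole. The fingers move at their own pace and stop on an object; the grip force is fixed at half the most. Time passes only in rows, so rows that repeat a pose let the fingers close. It gives the time, the measured TCP pose, the force, the opening and the grip force at its end, in the units of the state.
- env.state(): the state, without advancing time (a new reading comes with each control period).
- env.read_camera(name): name is "side" or "top"; returns a dict with "img" (420x560x3 uint8, blue, green, red), "K" (3x3 intrinsics, pixels), "k1" (the pictures are not rectified: a ray, as slopes to the right and down, at radius r is drawn at 1 + k1 r^2 times it, then the intrinsics apply), "pose" (4x4, takes a point from camera to world coordinates). Camera axes: x right, y down, z forward; pixel columns grow to the right and rows downward; lengths in mm; the calibration is good to about 2 mm. A picture is of the moment at which its call begins. There is no depth.
- env.job_done(): hands the job in; it is judged then, once.
The state is a dict: "t": time; "joints": joint angles; "qvel": joint speeds; "tau": joint torques, N m; "eef_pos": TCP position; "tcp_rot": TCP orientation; "ft_force": force on the tool from outside, world axes, zero at the start; "moment": the same for the moment, N m; "opening": opening from 0.0 (shut) to 1.0 (fully open); "grip_force": force on a finger pad.
Only numpy, scipy, OpenCV 4.12 (cv2) and the standard library are available. Lean on these libraries where they do the work, as an engineer would, in place of code of your own. Each camera call takes 0.05 s, during which the arm holds its last target. There are 200 camera calls.

## Working session

There is one attempt and no reset: what is moved stays moved. The work goes in short steps, Python scripts to look and compute and a shell command to move; the robot and the scene stay as the last step left them, time stands still between calls to the robot, and variables do not carry over. Pictures are saved under pics/ and viewed, at most 10 in all, crops included, and the job is handed in when it is done.

```bash
mkdir -p pics; ls; python3 - <<'E'
from cell import env
import cv2
for n in("top","side"):
    r=env.read_camera(n); cv2.imwrite(f"pics/{n}0.png",r["img"]); print(n,r["K"],r["k1"],r["pose"])
print(env.state())
E
```

```text
pics
top [[465.20189621   0.         277.46687402]
 [  0.         465.20189621 210.35949558]
 [  0.           0.           1.        ]] -0.1612461940905426 [[ 2.05156590e-03 -9.96460286e-01  8.40398070e-02  4.42920043e+02]
 [-9.99750681e-01 -3.91238394e-03 -2.19834015e-02 -5.53777013e+01]
 [ 2.22343825e-02 -8.39737539e-02 -9.96219876e-01  1.36397527e+03]
 [ 0.00000000e+00  0.00000000e+00  0.00000000e+00  1.00000000e+00]]
side [[471.97343124   0.         276.42720015]
 [  0.         471.97343124 203.01235617]
 [  0.           0.           1.        ]] -0.11303332131314171 [[ 9.95332211e-01 -5.76757537e-02  7.73776246e-02  4.32650023e+02]
 [-9.56788580e-02 -4.84855026e-01  8.69345248e-01 -1.12661010e+03]
 [-1.26232122e-02 -8.72690731e-01 -4.88110175e-01  6.64060236e+02]
 [ 0.00000000e+00  0.00000000e+00  0.00000000e+00  1.00000000e+00]]
{'t': 0.1, 'joints': array([ 1.17942823e+00,  4.91500168e-01,  1.55934536e+00,  1.63399287e-06,
        1.09170511e+00, -1.05628509e-01]), 'qvel': array([ 1.66582240e-05, -2.52776954e-03, -2.07858103e-03,  6.09634694e-04,
        6.09926998e-04, -6.44518857e-04]), 'tau': array([ 2.02697513e-03, -6.13615894e+01, -2.58606774e+01,  6.93452102e-02,
        4.70125722e-02,  6.81243904e-06]), 'eef_pos': array([176.09416728, 599.49576078, 233.13448469]), 'tcp_rot': array([-3.14064016e+00, -1.02443808e-04,  2.85585226e+00]), 'ft_force': array([ 0.83173351, -0.70356764,  0.13526152]), 'moment': array([-0.01791687,  0.00764631, -0.01964631]), 'grip_force': 0.0, 'opening': 1.0021604296357896}
```

View pics/top0.png

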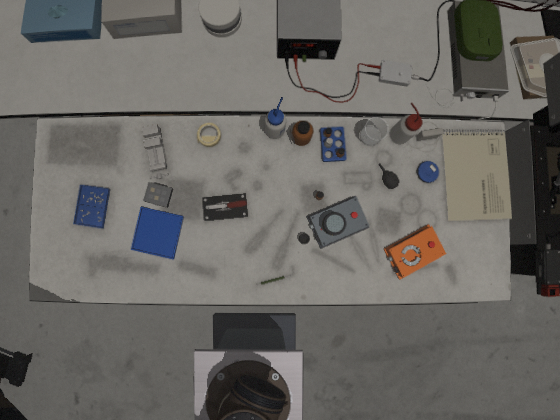

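View pics/side0.png

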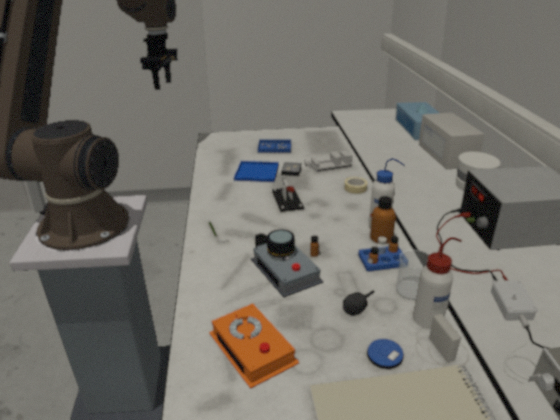

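The top view shows the grey camera at (338,221) with the lens at about (334,224) and the red button at (354,215). The tray is at (158,233), the vial at (319,195), the tube at (303,238) and the chip box at (157,194). The orange camera is a decoy. The side view shows the lens at (281,243) and the button at (296,267).

```bash
cat > h.py <<'E'
import numpy as np,cv2
from cell import env
def ray(r,u,v):
    K=r["K"];k=r["k1"]; d=np.array([(u-K[0,2])/K[0,0],(v-K[1,2])/K[1,1]]); s=d.copy()
    for _ in range(30): s=d/(1+k*(s@s))
    return r["pose"][:3,3], r["pose"][:3,:3]@np.array([s[0],s[1],1])
def plane(r,u,v,z):
    o,d=ray(r,u,v); return o+d*(z-o[2])/d[2]
def proj(r,p):
    q=r["pose"][:3,:3].T@(np.array(p,float)-r["pose"][:3,3]); s=q[:2]/q[2]; s=s*(1+r["k1"]*(s@s)); return s*r["K"][0,0]+r["K"][:2,2]
def tri(a,b):
    (o1,d1),(o2,d2)=a,b; t=np.linalg.lstsq(np.c_[d1,-d2],o2-o1,rcond=None)[0]
    p,q=o1+t[0]*d1,o2+t[1]*d2; return (p+q)/2,np.linalg.norm(p-q)
def blobs(img,m,roi,amin=15):
    x0,y0,x1,y1=roi; mm=np.zeros_like(m); mm[y0:y1,x0:x1]=m[y0:y1,x0:x1]
    n,l,s,c=cv2.connectedComponentsWithStats(mm); return [(s[i,4],c[i],l==i) for i in np.argsort(-s[:,4]) if i and s[i,4]>=amin]
def red(img):
    b,g,r=[img[...,i].astype(int) for i in range(3)]; return ((r>110)&(g<0.45*r)&(b<0.45*r)).astype(np.uint8)
def blue(img):
    b,g,r=[img[...,i].astype(int) for i in range(3)]; return ((b>90)&(r<0.45*b)&(g<0.6*b)).astype(np.uint8)
E
python3 - <<'E'
from h import *
T=env.read_camera("top");S=env.read_camera("side")
for n,r,roi in(("T",T,(340,200,368,230)),("S",S,(280,255,315,280))):
    bb=blobs(r["img"],red(r["img"]),roi,5); print(n,[(a,c) for a,c,_ in bb]); c=bb[0][1]; print(plane(r,*c,45)); 
    if n=="T":ct=c
    else: print(tri(ray(T,*ct),ray(S,*c)))
bb=blobs(T["img"],blue(T["img"]),(120,200,190,265),100)
print("tray",bb[0][0]); m=bb[0][2].astype(np.uint8)
cn=max(cv2.findContours(m,0,2)[0],key=cv2.contourArea); 
w=np.array([plane(T,*p[0],14)[:2] for p in cn],np.float32); print(cv2.minAreaRect(w))
b=blobs(S["img"],blue(S["img"]),(225,155,285,185),100)[0][2].astype(np.uint8)
cn=max(cv2.findContours(b,0,2)[0],key=cv2.contourArea); w=np.array([plane(S,*p[0],14)[:2] for p in cn],np.float32); print("side",cv2.minAreaRect(w))
a=cv2.resize(T["img"][180:260,280:380],None,fx=6,fy=6,interpolation=cv2.INTER_CUBIC)
cv2.imwrite("pics/tc.png",a)
a=cv2.resize(S["img"][220:300,240:340],None,fx=6,fy=6,interpolation=cv2.INTER_CUBIC)
cv2.imwrite("pics/sc.png",a)
E
```

```text
T [(np.int32(26), array([354. , 214.5]))]
[ 543.13561774 -303.98653446   45.        ]
S [(np.int32(37), array([295.45945946, 266.43243243]))]
[ 544.82649642 -309.38349508   45.        ]
(array([ 544.43294503, -304.7442433 ,   41.4486666 ]), np.float64(2.054203106939728))
tray 1798
((490.9295349121094, 267.57293701171875), (128.22561645507812, 127.06404876708984), 78.05722045898438)
side ((492.7069091796875, 251.66371154785156), (131.40533447265625, 123.1709976196289), 77.75043487548828)
```

View pics/tc.png

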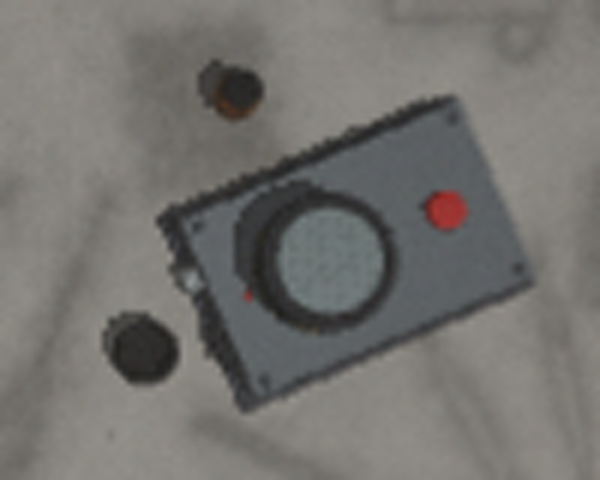

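View pics/sc.png

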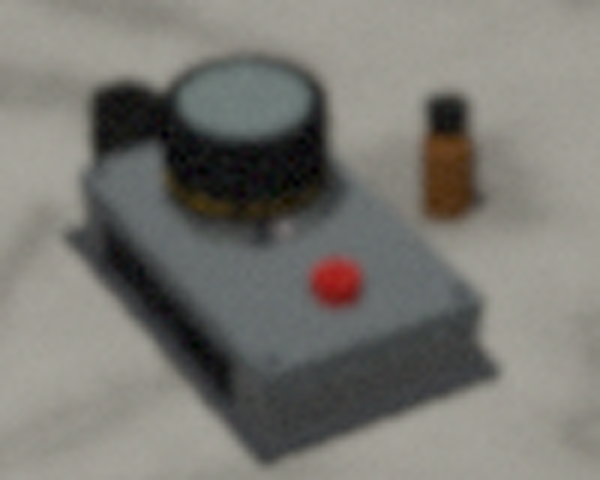

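The crops show the lens glass at (331,261) in the top crop, the button at (447,210), the vial at (232,92) and the tube at (142,348). The body corners in that crop are near (457,97), (533,283), (247,408) and (165,215).

```bash
python3 - <<'E'
from h import *
T=env.read_camera("top");S=env.read_camera("side")
def up(r,x0,y0): return cv2.resize(r["img"][y0:y0+80,x0:x0+100],None,fx=6,fy=6,interpolation=cv2.INTER_CUBIC)
def glass(a,seed):
    g=cv2.GaussianBlur(a,(9,9),0); m=(g.max(2)>85).astype(np.uint8); m=cv2.morphologyEx(m,0,np.ones((7,7)))if 0 else m
    n,l,s,c=cv2.connectedComponentsWithStats(m); i=l[seed[1],seed[0]]; return s[i],c[i]
f=lambda c,x0,y0:((c[0]+.5)/6-.5+x0,(c[1]+.5)/6-.5+y0)
s1,c1=glass(up(T,280,180),(331,261)); s2,c2=glass(up(S,240,220),(245,100)); print(s1,c1,s2,c2)
p1=f(c1,280,180);p2=f(c2,240,220)
print("lens",plane(T,*p1,82),plane(S,*p2,82),tri(ray(T,*p1),ray(S,*p2)))
for nm,q in dict(c1=(457,97),c2=(533,283),c3=(247,408),c4=(165,215)).items(): print(nm,plane(T,*f(q,280,180),36)[:2])
print("button",plane(T,*f((447,210),280,180),46)[:2],plane(S,*f((336,280),240,220),44)[:2])
print("vialcap",plane(T,*f((244,87),280,180),52)[:2],"S",plane(S,*f((447,108),240,220),52)[:2])
print("tube",plane(T,*f((146,350),280,180),33)[:2])
E
```

```text
[ 278  208  105  106 8645] [329.79525737 260.23053788] [     0      0    600    480 227716] [307.42039646 232.70338053]
lens [ 516.61666559 -242.15551634   82.        ] [ 532.12422975 -329.41805102   82.        ] (array([ 530.85004214, -251.40161108,   24.88732224]), np.float64(21.926371595644188))
c1 [ 598.3231066  -311.50078341]
c2 [ 508.47276111 -347.5144291 ]
c3 [ 448.62906076 -208.68096766]
c4 [ 540.72037863 -169.69693892]
button [ 542.82099808 -304.03714119] [ 545.36052272 -307.44242343]
vialcap [ 600.62102499 -206.1794438 ] S [ 601.58113329 -212.44791739]
tube [ 476.28296382 -160.69116328]
```

```bash
cat >> h.py <<'E'
from scipy.spatial.transform import Rotation as R
def to(x,y,z,yaw):
    s=env.state(); M=R.from_euler("xyz",s["tcp_rot"]).as_matrix()
    d=M.T@(np.array([x,y,z])-s["eef_pos"]); cur=np.degrees(s["tcp_rot"][2])
    print("shift",d.round(1),"turn",round(-((yaw-cur+180)%360-180),1))
E
python3 - <<'E'
from h import *
to(520,100,234,23); to(500,150,234,100); 
S=env.read_camera("side")
a=S["img"][220:245,262:300].max(2); print(a[8:20:1,4:34:2])
f=lambda c,x0,y0:((c[0]+.5)/6-.5+x0,(c[1]+.5)/6-.5+y0)
print(plane(S,*f((245,101),240,220),82))
E
```

```text
shift [-4.707e+02 -3.824e+02 -4.000e-01] turn 140.6
shift [-4.375e+02 -3.400e+02 -4.000e-01] turn 63.6
[[158 159 157 151 144 139 129 125 123 129 138 143 152 154 155]
 [159 159 153 148 131 122 111 103 103 108 114 128 145 150 153]
 [160 159 148 128 106  98 100 102  94  89  92 101 126 147 153]
 [161 153 129 101  93 100 108 116 110 104  94  82 104 134 150]
 [158 140 100  87 106 114 117 125 120 115 111 100  80 110 145]
 [149 117  79 105 118 122 123 123 122 123 120 115  86  85 140]
 [122  85  88 116 123 122 125 123 122 122 123 118  95  60 126]
 [ 85  58 102 120 123 121 124 121 122 125 124 120 109  59 111]
 [ 45  35 104 119 122 126 122 121 122 122 124 120 112  59 103]
 [ 30  37 101 123 121 122 123 124 120 122 119 120 108  51 101]
 [ 27  32  87 120 121 123 122 124 123 125 123 121 100  43  93]
 [ 17  36  68 110 121 119 125 123 122 121 123 115  78  35  83]]
[ 519.12162317 -243.81187052   82.        ]
```

```bash
python3 -m crank '[[-471,-382,0,141,0],[-471,-382,0,141,0],[-471,-382,0,141,0],[-471,-382,0,141,0],[-471,-382,0,141,0],[-471,-382,0,141,0],[-471,-382,0,141,0],[-471,-382,0,141,0],[-471,-382,0,141,0],[-471,-382,0,141,0]]'; python3 -c "
from h import *
to(544,-305.5,150,23)"
```

```text
t: 1.18
eef_pos: [413.5, 254.8, 233.9]
tcp_rot: [3.141, -0.0, 1.6]
ft_force: [1.4, 1.6, 0.2]
opening: 0.352
grip_force: 0.0
shift [-563.9  114.2   83.8] turn 68.7
```

```bash
python3 -m crank '[[-564,114,0,69,0],[-564,114,0,69,0],[-564,114,0,69,0],[-564,114,0,69,0],[-564,114,0,69,0],[-564,114,0,69,0],[-564,114,0,69,0],[-564,114,0,69,0],[-564,114,0,69,0],[-564,114,0,69,0]]'; python3 -c "
from h import *
to(544,-305.5,100,23)"
```

```text
t: 2.02
eef_pos: [509.5, -150.9, 233.8]
tcp_rot: [3.141, -0.0, 0.394]
ft_force: [0.8, 0.5, 0.5]
opening: 0.006
grip_force: 0.0
shift [-27.6 156.  133.8] turn -0.4
```

```bash
python3 -m crank '[[-27.6,156,0,0,0],[-27.6,156,0,0,0],[-27.6,156,0,0,0],[-27.6,156,0,0,0],[-27.6,156,40,0,0],[-27.6,156,80,0,0],[-27.6,156,120,0,0],[-27.6,156,134,0,0],[-27.6,156,134,0,0],[-27.6,156,134,0,0]]'; python3 - <<'E'
from h import *
T=env.read_camera("top");S=env.read_camera("side")
p=env.state()["eef_pos"];print(p)
a=cv2.resize(T["img"][170:260,280:390],None,fx=4,fy=4,interpolation=cv2.INTER_CUBIC)
b=cv2.resize(S["img"][200:290,240:350],None,fx=4,fy=4,interpolation=cv2.INTER_CUBIC)
for img,r,o in((a,T,(280,170)),(b,S,(240,200))):
    q=(proj(r,p+[0,0,-19])-o+.5)*4; cv2.drawMarker(img,tuple(int(v) for v in q),(0,255,0),0,12)
cv2.imwrite("pics/b1.png",np.vstack([a,b])[:, :][:760] if 0 else cv2.resize(np.hstack([a,b]),(800,327)))
E
```

```text
t: 2.85
eef_pos: [545.1, -303.1, 99.5]
tcp_rot: [-3.141, 0.0, 0.402]
ft_force: [0.4, 1.1, 1.1]
opening: 0.007
grip_force: 0.0
[ 545.78280632 -303.42555218  101.25190717]
```

View pics/b1.png

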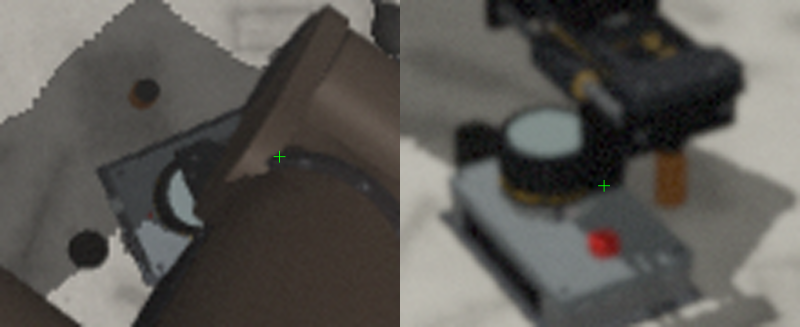

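The image shows the closed fingertips directly above the red button (tips at about (602,188) and button at (603,243) in the side crop), so the arm is aligned.

```bash
python3 -c "
from h import *
to(544,-305.5,66,23)"; python3 -m crank '[[-2.3,1,15,0,0],[-2.3,1,30,0,0],[-2.3,1,33,0,0],[-2.3,1,33,0,0],[-2.3,1,33,0,0],[-2.3,1,33,0,0]]'; python3 -c "
from h import *
to(544,-305.5,59,23)"
```

```text
shift [-2.5  1.1 35.3] turn 0.0
t: 3.45
eef_pos: [543.9, -305.1, 68.0]
tcp_rot: [3.14, -0.001, 0.402]
ft_force: [0.5, 1.2, 0.4]
opening: 0.007
grip_force: 0.0
shift [-0.   0.4  9. ] turn 0.0
```

```bash
python3 -m crank '[[0,0,2,0,0],[0,0,3,0,0],[0,0,3,0,0]]'; python3 -m crank '[[0,0,1,0,0],[0,0,2,0,0],[0,0,3,0,0],[0,0,4,0,0],[0,0,4,0,0]]';python3 -m crank '[[0,0,0.5,0,0],[0,0,1,0,0],[0,0,1,0,0]]'
```

```text
t: 3.7
eef_pos: [543.7, -305.1, 64.1]
tcp_rot: [3.141, -0.001, 0.401]
ft_force: [0.9, -0.6, 3.7]
opening: 0.001
grip_force: 1.6
t: 4.12
eef_pos: [543.5, -305.0, 59.5]
tcp_rot: [3.141, -0.0, 0.401]
ft_force: [0.8, -0.2, 2.7]
opening: 0.006
grip_force: 1.4
t: 4.37
eef_pos: [543.5, -305.0, 59.2]
tcp_rot: [3.141, -0.0, 0.402]
ft_force: [1.6, -1.1, 8.2]
opening: 0.001
grip_force: 4.3
```

```bash
python3 -m crank '[[0,0,0.5,0,0],[0,0,0.5,0,0],[0,0,0.5,0,0]]';python3 -m crank '[[0,0,0.4,0,0],[0,0,0.4,0,0],[0,0,0.4,0,0]]'
```

```text
t: 4.62
eef_pos: [543.5, -305.0, 59.1]
tcp_rot: [3.141, -0.001, 0.402]
ft_force: [-1.2, -0.3, 11.7]
opening: 0.004
grip_force: 6.5
t: 4.87
eef_pos: [543.6, -305.1, 59.0]
tcp_rot: [3.14, -0.001, 0.402]
ft_force: [-0.9, 1.0, 16.5]
opening: 0.008
grip_force: 8.1
```

The force is rising with no further travel, so the button is home. Next: lift, then move over the lens with the fingers open.

```bash
python3 -m crank '[[0,0,-30,0,0],[0,0,-60,0,0],[0,0,-75,0,0],[0,0,-75,0,95],[0,0,-75,0,95],[0,0,-75,0,95]]'; python3 -c "
from h import *
to(518,-243,135,18)"
```

```text
t: 5.37
eef_pos: [542.6, -304.4, 131.4]
tcp_rot: [-3.14, 0.001, 0.402]
ft_force: [0.3, -0.5, -0.1]
opening: 0.158
grip_force: 0.0
shift [  1.3 -66.1  -3.4] turn 5.0
```

```bash
python3 -m crank '[[1.3,-30,-3,0,95],[1.3,-60,-3,0,95],[1.3,-66,-3,0,95],[1.3,-66,-3,0,95],[1.3,-66,-3,0,95],[1.3,-66,-3,0,95],[1.3,-66,-3,0,95]]'; python3 - <<'E'
from h import *
S=env.read_camera("side")
s=env.state();p=s["eef_pos"];print(p,s["opening"])
a=cv2.resize(S["img"][200:290,230:340],None,fx=6,fy=6,interpolation=cv2.INTER_CUBIC)
q=(proj(S,p+[0,0,-19])-(230,200)+.5)*6; cv2.drawMarker(a,tuple(int(v) for v in q),(0,255,0),0,12)
cv2.imwrite("pics/l1.png",a)
to(518,-243,68,23)
E
```

```text
t: 5.95
eef_pos: [519.0, -244.5, 135.2]
tcp_rot: [-3.141, 0.0, 0.401]
ft_force: [0.3, -0.5, -0.3]
opening: 0.647
grip_force: 0.0
[ 518.92469673 -244.39610722  135.29661772] 0.6900709508259806
shift [-0.3 -1.6 67.3] turn -0.0
```

View pics/l1.png

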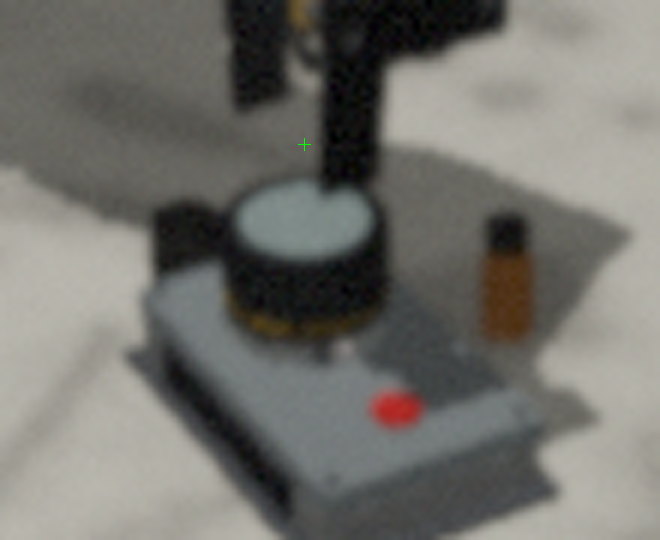

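The button now sits low (home) at (396,410), and the fingers straddle the lens.

```bash
python3 -m crank '[[-0.3,-1.6,0,0,95],[-0.3,-1.6,0,0,95],[-0.3,-1.6,0,0,95],[-0.3,-1.6,0,0,95],[-0.3,-1.6,30,0,95],[-0.3,-1.6,50,0,95],[-0.3,-1.6,65,0,95],[-0.3,-1.6,67,0,95],[-0.3,-1.6,67,0,95],[-0.3,-1.6,67,0,95]]'; python3 -m crank '[[0,0,0,0,72],[0,0,0,0,72],[0,0,0,0,72],[0,0,0,0,72],[0,0,0,0,72]]'
```

```text
t: 6.83
eef_pos: [518.2, -242.4, 69.4]
tcp_rot: [3.141, -0.0, 0.402]
ft_force: [0.5, -0.1, 0.6]
opening: 0.999
grip_force: 0.0
t: 7.25
eef_pos: [517.9, -242.3, 69.0]
tcp_rot: [3.141, -0.0, 0.402]
ft_force: [-0.5, 0.0, -0.7]
opening: 0.766
grip_force: 0.0
```

```bash
python3 -m crank '[[0,0,0,0,68],[0,0,0,0,68],[0,0,0,0,68],[0,0,0,0,68]]'; python3 -m crank '[[0,0,0,0,66],[0,0,0,0,66],[0,0,0,0,66]]'; python3 -m crank '[[0,0,0,0,65],[0,0,0,0,65],[0,0,0,0,65]]'
```

```text
t: 7.58
eef_pos: [517.8, -242.2, 68.7]
tcp_rot: [-3.142, -0.0, 0.402]
ft_force: [-0.3, -0.1, -0.4]
opening: 0.716
grip_force: 0.0
t: 7.83
eef_pos: [517.8, -242.2, 68.7]
tcp_rot: [-3.141, -0.0, 0.402]
ft_force: [-0.3, -0.3, -0.6]
opening: 0.697
grip_force: 0.0
t: 8.08
eef_pos: [517.8, -242.2, 68.7]
tcp_rot: [-3.142, -0.0, 0.402]
ft_force: [0.2, -0.6, 0.0]
opening: 0.684
grip_force: 0.0
```

```bash
python3 -m crank '[[0,0,0,0,75],[0,0,0,0,75],[0,0,0,0,75],[0,0,0,15,75],[0,0,0,30,75],[0,0,0,45,75],[0,0,0,60,75],[0,0,0,75,75],[0,0,0,85,75],[0,0,0,85,75]]'; python3 -m crank '[[0,0,0,35,75],[0,0,0,35,75],[0,0,0,35,75],[0,0,0,35,70],[0,0,0,35,70],[0,0,0,35,70],[0,0,0,35,70]]';python3 -m crank '[[0,0,0,0,68],[0,0,0,0,68],[0,0,0,0,68]]'; python3 -m crank '[[0,0,0,0,67],[0,0,0,0,67],[0,0,0,0,67]]'
```

```text
t: 8.92
eef_pos: [517.8, -242.2, 68.7]
tcp_rot: [-3.141, -0.0, -0.48]
ft_force: [0.4, 0.1, 0.1]
opening: 0.79
grip_force: 0.0
t: 9.5
eef_pos: [517.8, -242.2, 68.7]
tcp_rot: [-3.142, 0.0, -1.081]
ft_force: [-0.1, -0.7, 0.0]
opening: 0.733
grip_force: 0.0
t: 9.75
eef_pos: [517.8, -242.2, 68.7]
tcp_rot: [-3.142, 0.0, -1.083]
ft_force: [-0.1, -0.4, 0.8]
opening: 0.717
grip_force: 0.0
t: 10.0
eef_pos: [517.8, -242.2, 68.7]
tcp_rot: [-3.142, 0.0, -1.084]
ft_force: [0.2, 0.9, 0.9]
opening: 0.703
grip_force: 0.0
```

```bash
python3 -m crank '[[0,0,0,0,66],[0,0,0,0,66],[0,0,0,0,66]]'; python3 -m crank '[[0,0,0,0,65],[0,0,0,0,65],[0,0,0,0,65]]'; python3 -m crank '[[0,0,0,0,64],[0,0,0,0,64],[0,0,0,0,64]]'; python3 -c "
from h import *
s=env.state();print(s['moment'],s['opening']*95.1,s['joints'][5])"
```

```text
t: 10.25
eef_pos: [518.0, -242.2, 68.7]
tcp_rot: [-3.141, -0.0, -1.084]
ft_force: [1.1, 0.6, 1.2]
opening: 0.696
grip_force: 0.6
t: 10.5
eef_pos: [517.9, -242.2, 68.8]
tcp_rot: [-3.141, -0.0, -1.084]
ft_force: [1.0, 1.2, 0.7]
opening: 0.685
grip_force: 0.7
t: 10.75
eef_pos: [517.8, -242.2, 68.7]
tcp_rot: [-3.141, -0.0, -1.084]
ft_force: [0.3, 0.6, 0.3]
opening: 0.675
grip_force: 0.7
[ 0.1674089  -0.12123809 -0.03993927] 64.16026278081955 2.1018720034604548
```

```bash
python3 -m crank '[[0,-0.6,0,0,64],[0,-0.6,0,0,62],[0,-0.6,0,0,60],[0,-0.6,0,0,58],[0,-0.6,0,0,58],[0,-0.6,0,0,58]]'; python3 -c "
from h import *
s=env.state();print(s['moment'])";python3 -m crank '[[0,0,0,-2,58],[0,0,0,-4,58],[0,0,0,-6,58],[0,0,0,-8,58],[0,0,0,-8,58]]';python3 -c "
from h import *
s=env.state();print(s['moment'])"
```

```text
t: 11.25
eef_pos: [518.2, -242.0, 68.7]
tcp_rot: [3.141, 0.0, -1.084]
ft_force: [-2.1, -1.2, 1.8]
opening: 0.667
grip_force: 30.0
[-0.09377781  0.54812193 -0.01944118]
t: 11.67
eef_pos: [518.4, -241.8, 68.7]
tcp_rot: [-3.141, 0.0, -0.943]
ft_force: [-0.5, 0.3, 1.6]
opening: 0.669
grip_force: 30.0
[ 0.03654012  0.28668436 -0.07369757]
```

```bash
cat > m.sh <<'E'
python3 -c "
from h import *
s=env.state();print('MZ',s['moment'].round(3),'turned',round(np.degrees(s['tcp_rot'][2])+62.1,2))"
E
python3 -m crank '[[0,0,0,-4,58],[0,0,0,-8,58],[0,0,0,-12,58],[0,0,0,-16,58],[0,0,0,-16,58]]'; sh m.sh; python3 -m crank '[[0,0,0,-3,58],[0,0,0,-6,58],[0,0,0,-9,58],[0,0,0,-12,58],[0,0,0,-12,58],[0,0,0,-12,58]]'; sh m.sh
```

```text
t: 12.08
eef_pos: [518.4, -241.9, 68.7]
tcp_rot: [-3.141, -0.0, -0.663]
ft_force: [-0.6, -0.1, 0.7]
opening: 0.665
grip_force: 30.0
MZ [ 0.046  0.215 -0.005] turned 24.09
t: 12.58
eef_pos: [518.4, -241.9, 68.7]
tcp_rot: [-3.141, -0.0, -0.46]
ft_force: [0.1, -0.4, 0.5]
opening: 0.67
grip_force: 30.0
MZ [-0.055  0.267 -0.004] turned 35.76
```

```bash
cat > g.sh <<'E'
python3 -c "
from h import *
import sys
s=env.state();m=s['moment'][2];print('MZ',m.round(3),'turned',round(np.degrees(s['tcp_rot'][2])+62.1,2),s['ft_force'].round(1),round(s['t'],1));sys.exit(abs(m)>0.07)"
E
python3 -m crank '[[0,0,0,-2,58],[0,0,0,-3.5,58],[0,0,0,-3.5,58]]' >/dev/null; sh g.sh && python3 -m crank '[[0,0,0,-0.6,58],[0,0,0,-1.2,58],[0,0,0,-1.2,58]]'>/dev/null; sh g.sh && python3 -m crank '[[0,0,0,-0.6,58],[0,0,0,-1.2,58],[0,0,0,-1.2,58]]'>/dev/null; sh g.sh && python3 -m crank '[[0,0,0,-0.6,58],[0,0,0,-1.2,58],[0,0,0,-1.2,58]]'>/dev/null; sh g.sh && python3 -m crank '[[0,0,0,-0.6,58],[0,0,0,-1.2,58],[0,0,0,-1.2,58]]'>/dev/null; sh g.sh && python3 -m crank '[[0,0,0,-0.6,58],[0,0,0,-1.2,58],[0,0,0,-1.2,58]]'>/dev/null; sh g.sh && python3 -m crank '[[0,0,0,-0.6,58],[0,0,0,-1.2,58],[0,0,0,-1.2,58]]'>/dev/null; sh g.sh && python3 -m crank '[[0,0,0,-0.6,58],[0,0,0,-1.2,58],[0,0,0,-1.2,58]]'>/dev/null; sh g.sh && python3 -m crank '[[0,0,0,-0.6,58],[0,0,0,-1.2,58],[0,0,0,-1.2,58]]'>/dev/null; sh g.sh
```

```text
MZ 0.047 turned 39.36 [-1.1 -0.4  1.1] 12.8
MZ 0.047 turned 39.36 [-1.1 -0.4  1.1] 12.8
MZ 0.047 turned 39.36 [-1.1 -0.4  1.1] 12.8
MZ 0.047 turned 39.36 [-1.1 -0.4  1.1] 12.8
MZ 0.047 turned 39.36 [-1.1 -0.4  1.1] 12.8
MZ 0.047 turned 39.36 [-1.1 -0.4  1.1] 12.8
MZ 0.047 turned 39.36 [-1.1 -0.4  1.1] 12.8
MZ 0.047 turned 39.36 [-1.1 -0.4  1.1] 12.8
MZ 0.047 turned 39.36 [-1.1 -0.4  1.1] 12.8False
False
False
False
False
False
False
False
False
```

```bash
sed -i 's/sys.exit(abs(m)>0.07)/sys.exit(int(m<-0.07))/' g.sh
set -e; python3 -m crank '[[0,0,0,-0.6,58],[0,0,0,-1.2,58],[0,0,0,-1.2,58]]'>/dev/null; sh g.sh ; python3 -m crank '[[0,0,0,-0.6,58],[0,0,0,-1.2,58],[0,0,0,-1.2,58]]'>/dev/null; sh g.sh ; python3 -m crank '[[0,0,0,-0.6,58],[0,0,0,-1.2,58],[0,0,0,-1.2,58]]'>/dev/null; sh g.sh ; python3 -m crank '[[0,0,0,-0.6,58],[0,0,0,-1.2,58],[0,0,0,-1.2,58]]'>/dev/null; sh g.sh ; python3 -m crank '[[0,0,0,-0.6,58],[0,0,0,-1.2,58],[0,0,0,-1.2,58]]'>/dev/null; sh g.sh ; python3 -m crank '[[0,0,0,-0.6,58],[0,0,0,-1.2,58],[0,0,0,-1.2,58]]'>/dev/null; sh g.sh ; python3 -m crank '[[0,0,0,-0.6,58],[0,0,0,-1.2,58],[0,0,0,-1.2,58]]'>/dev/null; sh g.sh ; python3 -m crank '[[0,0,0,-0.6,58],[0,0,0,-1.2,58],[0,0,0,-1.2,58]]'>/dev/null; sh g.sh
```

```text
MZ 0.026 turned 40.65 [-0.7  0.9  1.3] 13.1
MZ -0.004 turned 41.91 [-0.5 -0.3  0.9] 13.3
MZ 0.008 turned 43.12 [-0.9 -0.3  0.6] 13.6
MZ 0.055 turned 44.33 [-0.1 -0.4  0.2] 13.8
MZ 0.042 turned 45.53 [-1.6 -1.2  0.6] 14.1
MZ -0.048 turned 46.72 [-0.6  0.1 -0.2] 14.3
MZ 0.007 turned 47.93 [-0.9  0.8  0.4] 14.6
MZ 0.056 turned 49.13 [-1.1  0.2  0.7] 14.8
```

```bash

set -e; python3 -m crank '[[0,0,0,-0.6,58],[0,0,0,-1.2,58],[0,0,0,-1.2,58]]'>/dev/null; sh g.sh ; python3 -m crank '[[0,0,0,-0.6,58],[0,0,0,-1.2,58],[0,0,0,-1.2,58]]'>/dev/null; sh g.sh ; python3 -m crank '[[0,0,0,-0.6,58],[0,0,0,-1.2,58],[0,0,0,-1.2,58]]'>/dev/null; sh g.sh ; python3 -m crank '[[0,0,0,-0.6,58],[0,0,0,-1.2,58],[0,0,0,-1.2,58]]'>/dev/null; sh g.sh ; python3 -m crank '[[0,0,0,-0.6,58],[0,0,0,-1.2,58],[0,0,0,-1.2,58]]'>/dev/null; sh g.sh ; python3 -m crank '[[0,0,0,-0.6,58],[0,0,0,-1.2,58],[0,0,0,-1.2,58]]'>/dev/null; sh g.sh ; python3 -m crank '[[0,0,0,-0.6,58],[0,0,0,-1.2,58],[0,0,0,-1.2,58]]'>/dev/null; sh g.sh ; python3 -m crank '[[0,0,0,-0.6,58],[0,0,0,-1.2,58],[0,0,0,-1.2,58]]'>/dev/null; sh g.sh; python3 -m crank '[[0,0,0,-0.6,58],[0,0,0,-1.2,58],[0,0,0,-1.2,58]]'>/dev/null; sh g.sh ; python3 -m crank '[[0,0,0,-0.6,58],[0,0,0,-1.2,58],[0,0,0,-1.2,58]]'>/dev/null; sh g.sh ; python3 -m crank '[[0,0,0,-0.6,58],[0,0,0,-1.2,58],[0,0,0,-1.2,58]]'>/dev/null; sh g.sh ; python3 -m crank '[[0,0,0,-0.6,58],[0,0,0,-1.2,58],[0,0,0,-1.2,58]]'>/dev/null; sh g.sh;  python3 -m crank '[[0,0,0,-0.6,58],[0,0,0,-1.2,58],[0,0,0,-1.2,58]]'>/dev/null; sh g.sh ; python3 -m crank '[[0,0,0,-0.6,58],[0,0,0,-1.2,58],[0,0,0,-1.2,58]]'>/dev/null; sh g.sh
```

```text
MZ 0.002 turned 50.33 [ 0.3 -0.3  0.5] 15.1
MZ -0.033 turned 51.53 [-0.6 -0.2  0.6] 15.3
MZ -0.006 turned 52.73 [-1.   0.1  0.2] 15.6
MZ 0.037 turned 53.93 [ 0.   0.  -0.8] 15.8
MZ -0.028 turned 55.13 [-0.3 -0.4 -0.4] 16.1
MZ 0.04 turned 56.33 [-0.9  0.3  0.7] 16.3
MZ 0.052 turned 57.53 [-1.  -0.2  0.2] 16.6
MZ 0.056 turned 58.73 [-0.2 -0.   1.1] 16.8
MZ 0.001 turned 59.93 [-0.4 -0.3  1.2] 17.1
MZ 0.015 turned 61.13 [-0.7 -0.9  1.1] 17.3
MZ -0.007 turned 62.33 [ 0.2 -0.6 -0.3] 17.6
MZ -0.045 turned 63.53 [ 0.1 -1.  -1.1] 17.8
MZ -0.009 turned 64.73 [-0.2  0.9 -0.8] 18.1
MZ 0.027 turned 65.93 [-0.5  0.5 -0.5] 18.3
```

```bash

set -e; python3 -m crank '[[0,0,0,-0.6,58],[0,0,0,-1.2,58],[0,0,0,-1.2,58]]'>/dev/null; sh g.sh ; python3 -m crank '[[0,0,0,-0.6,58],[0,0,0,-1.2,58],[0,0,0,-1.2,58]]'>/dev/null; sh g.sh ; python3 -m crank '[[0,0,0,-0.6,58],[0,0,0,-1.2,58],[0,0,0,-1.2,58]]'>/dev/null; sh g.sh ; python3 -m crank '[[0,0,0,-0.6,58],[0,0,0,-1.2,58],[0,0,0,-1.2,58]]'>/dev/null; sh g.sh ; python3 -m crank '[[0,0,0,-0.6,58],[0,0,0,-1.2,58],[0,0,0,-1.2,58]]'>/dev/null; sh g.sh ; python3 -m crank '[[0,0,0,-0.6,58],[0,0,0,-1.2,58],[0,0,0,-1.2,58]]'>/dev/null; sh g.sh ; python3 -m crank '[[0,0,0,-0.6,58],[0,0,0,-1.2,58],[0,0,0,-1.2,58]]'>/dev/null; sh g.sh ; python3 -m crank '[[0,0,0,-0.6,58],[0,0,0,-1.2,58],[0,0,0,-1.2,58]]'>/dev/null; sh g.sh; python3 -m crank '[[0,0,0,-0.6,58],[0,0,0,-1.2,58],[0,0,0,-1.2,58]]'>/dev/null; sh g.sh ; python3 -m crank '[[0,0,0,-0.6,58],[0,0,0,-1.2,58],[0,0,0,-1.2,58]]'>/dev/null; sh g.sh ; python3 -m crank '[[0,0,0,-0.6,58],[0,0,0,-1.2,58],[0,0,0,-1.2,58]]'>/dev/null; sh g.sh ; python3 -m crank '[[0,0,0,-0.6,58],[0,0,0,-1.2,58],[0,0,0,-1.2,58]]'>/dev/null; sh g.sh;  python3 -m crank '[[0,0,0,-0.6,58],[0,0,0,-1.2,58],[0,0,0,-1.2,58]]'>/dev/null; sh g.sh ; python3 -m crank '[[0,0,0,-0.6,58],[0,0,0,-1.2,58],[0,0,0,-1.2,58]]'>/dev/null; sh g.sh
```

```text
MZ 0.067 turned 67.13 [-0.9  0.5 -0.3] 18.6
MZ -0.034 turned 68.33 [-0.4 -0.2 -0.3] 18.8
MZ -0.043 turned 69.53 [-0.3 -0.1 -0.8] 19.1
MZ -0.02 turned 70.73 [-0.7 -0.7 -0.3] 19.3
MZ 0.003 turned 71.93 [-1.1  0.6 -0.4] 19.6
MZ -0.067 turned 73.12 [ 0.7 -0.2 -1.2] 19.8
MZ -0.198 turned 74.31 [-0.2  0.4 -0.8] 20.1
```

Torque has jumped to about 0.2 N m, so the lens is at its stop. I'll lift gently from here.

```bash
python3 -m crank '[[0,0,0,0,58],[0,0,0,0,58]]'>/dev/null; sh m.sh; python3 -m crank '[[0,0,-1,0,58],[0,0,-2,0,58],[0,0,-3,0,58],[0,0,-3,0,58]]'; sh m.sh
```

```text
MZ [-0.006 -0.146 -0.151] turned 74.26
t: 20.58
eef_pos: [518.3, -241.9, 71.7]
tcp_rot: [-3.141, 0.0, 0.212]
ft_force: [1.7, 1.0, -4.5]
opening: 0.669
grip_force: 30.0
MZ [ 0.106 -0.216 -0.166] turned 74.27
```

```bash
set -e; python3 -m crank '[[0,0,-1.5,0,58],[0,0,-3,0,58],[0,0,-4,0,58],[0,0,-4,0,58]]'; sh m.sh;  python3 -m crank '[[0,0,-2,0,58],[0,0,-4,0,58],[0,0,-6,0,58],[0,0,-8,0,58],[0,0,-10,0,58],[0,0,-20,0,58],[0,0,-40,0,58],[0,0,-60,0,58],[0,0,-80,0,58],[0,0,-80,0,58]]'; sh m.sh; python3 -c "
from h import *
to(491,264,150,12)"
```

```text
t: 20.92
eef_pos: [518.2, -242.0, 76.1]
tcp_rot: [3.141, 0.0, 0.213]
ft_force: [-0.6, 0.4, -3.2]
opening: 0.672
grip_force: 30.0
MZ [-0.036  0.13   0.042] turned 74.29
t: 21.75
eef_pos: [519.6, -242.6, 159.8]
tcp_rot: [3.138, -0.004, 0.213]
ft_force: [0.2, -1.1, -2.6]
opening: 0.669
grip_force: 30.0
MZ [-0.075  0.153  0.04 ] turned 74.28
shift [  78.9 -501.3    8.1] turn 0.2
```

```bash
python3 -m crank '[[2.4,-15,0,0,58],[6.3,-40,0,0,58],[11,-70,0,0,58],[15.8,-100,0,0,58],[20.5,-130,0,0,58],[25,-160,0,0,58],[30,-190,0,0,58],[34.6,-220,0,0,58],[39.4,-250,0,0,58],[43,-270,0,0,58]]'; python3 -c "
from h import *
to(491,267,150,12)"
```

```text
t: 22.58
eef_pos: [502.0, 33.9, 154.9]
tcp_rot: [-3.141, 0.002, 0.213]
ft_force: [0.4, -0.6, -3.1]
opening: 0.672
grip_force: 30.0
shift [  38.7 -230.2    5. ] turn 0.2
```

```bash
python3 -m crank '[[4,-25,0,0,58],[9,-55,0,0,58],[14,-85,0,0,58],[20,-120,0,0,58],[26,-155,0,0,58],[31,-185,0,0,58],[36,-210,0,0,58],[38.5,-227,0,0,58],[38.5,-227,0,0,58],[38.5,-227,0,0,58]]'; python3 - <<'E'
from h import *
T=env.read_camera("top");S=env.read_camera("side")
to(491,267,80,12)
a=cv2.resize(T["img"][170:270,110:210],None,fx=4,fy=4,interpolation=cv2.INTER_CUBIC)
b=cv2.resize(S["img"][90:190,210:310],None,fx=4,fy=4,interpolation=cv2.INTER_CUBIC)
for img,r,o in((a,T,(110,170)),(b,S,(210,90))):
    q=(proj(r,[491,267,4])-o+.5)*4; cv2.drawMarker(img,tuple(int(v) for v in q),(0,255,0),0,12)
cv2.imwrite("pics/tr.png",np.hstack([a,b]))
E
```

```text
t: 23.42
eef_pos: [492.0, 261.8, 154.7]
tcp_rot: [3.141, 0.002, 0.215]
ft_force: [-0.3, 0.5, -2.4]
opening: 0.668
grip_force: 30.0
shift [-0.1 -6.7 75.1] turn 0.2
```

View pics/tr.png

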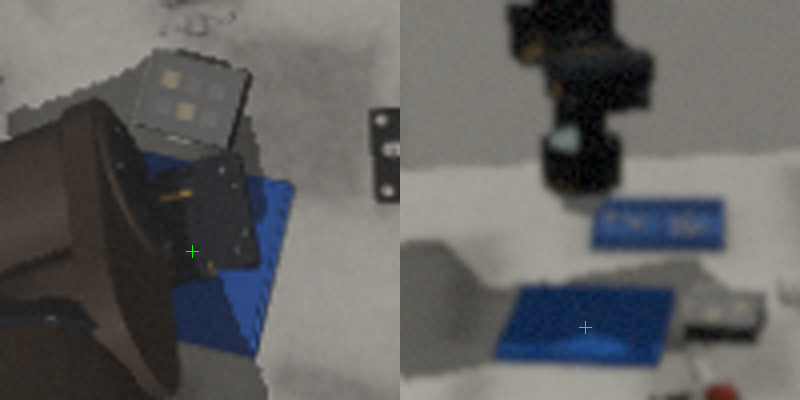

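The crops show the computed tray centre, marked at (192,251) in the top view and (585,327) in the side view, in the middle of the tray floor. The lens hangs upright in the grip.

```bash
python3 -m crank '[[0,-5,0,0,58],[0,-5,30,0,58],[0,-5,60,0,58],[0,-5,80,0,58],[0,-5,95,0,58],[0,-5,101,0,58],[0,-5,101,0,58],[0,-5,101,0,58]]'; python3 -m crank '[[0,0,1,0,58],[0,0,2,0,58],[0,0,2,0,58]]'
```

```text
t: 24.18
eef_pos: [492.5, 265.8, 55.2]
tcp_rot: [-3.141, -0.0, 0.212]
ft_force: [-0.5, 0.3, -2.5]
opening: 0.667
grip_force: 30.0
t: 24.43
eef_pos: [492.4, 266.1, 53.4]
tcp_rot: [-3.141, -0.001, 0.212]
ft_force: [-0.1, -0.5, -3.3]
opening: 0.67
grip_force: 30.0
```

```bash
sed -i 's/sys.exit.*)"/sys.exit(int(s["ft_force"][2]>-0.5))"/;' g.sh; sed -i "s/\[\"ft_force\"\]/['ft_force']/;s/^import sys/import sys/" g.sh; sed -i "s/print('MZ'/print('Z',s['eef_pos'][2].round(2),'MZ'/" g.sh; sh g.sh || exit; set -e
python3 -m crank '[[0,0,1,0,58],[0,0,2,0,58],[0,0,2.5,0,58],[0,0,2.5,0,58]]'>/dev/null; sh g.sh;python3 -m crank '[[0,0,0.5,0,58],[0,0,1,0,58],[0,0,1,0,58]]'>/dev/null; sh g.sh;python3 -m crank '[[0,0,0.5,0,58],[0,0,1,0,58],[0,0,1,0,58]]'>/dev/null; sh g.sh;python3 -m crank '[[0,0,0.4,0,58],[0,0,0.7,0,58],[0,0,0.7,0,58]]'>/dev/null; sh g.sh;python3 -m crank '[[0,0,0.4,0,58],[0,0,0.7,0,58],[0,0,0.7,0,58]]'>/dev/null; sh g.sh;python3 -m crank '[[0,0,0.4,0,58],[0,0,0.7,0,58],[0,0,0.7,0,58]]'>/dev/null; sh g.sh;python3 -m crank '[[0,0,0.4,0,58],[0,0,0.7,0,58],[0,0,0.7,0,58]]'>/dev/null; sh g.sh
```

```text
Z 53.44 MZ 0.014 turned 74.27 [-0.1 -0.5 -3.3] 24.4
Z 50.16 MZ 0.022 turned 74.27 [-0.  -0.2 -1.8] 24.8
Z 49.13 MZ -0.027 turned 74.27 [ 0.3  0.1 -2.1] 25.0
Z 48.13 MZ 0.021 turned 74.27 [-0.8  0.  -1.8] 25.3
Z 47.48 MZ 0.019 turned 74.27 [-0.5  0.1 -2.6] 25.5
Z 46.78 MZ 0.004 turned 74.27 [-0.2  0.  -3. ] 25.8
Z 46.68 MZ -0.029 turned 74.27 [-2.  -1.   4.8] 26.0
```

Contact felt, set down. I'll release and retreat.

```bash
python3 -m crank '[[0,0,0,0,66],[0,0,0,0,68],[0,0,0,0,72],[0,0,0,0,80],[0,0,0,0,88],[0,0,0,0,90],[0,0,0,0,90],[0,0,0,0,90],[0,0,0,0,90],[0,0,0,0,90]]'; python3 -m crank '[[0,0,-5,0,90],[0,0,-20,0,90],[0,0,-50,0,90],[0,0,-90,0,90],[0,0,-130,0,90],[0,0,-160,0,90],[0,0,-160,0,90]]'; python3 -m crank '[[0,40,0,0,90],[0,80,0,0,90],[0,120,0,0,90],[0,160,0,0,90],[0,200,0,0,90],[0,240,0,0,90],[0,260,0,0,90],[0,260,0,0,90]]'; python3 - <<'E'
from h import *
T=env.read_camera("top");S=env.read_camera("side")
a=cv2.resize(T["img"][170:270,110:210],None,fx=4,fy=4,interpolation=cv2.INTER_CUBIC)
b=cv2.resize(S["img"][140:280,230:330],None,fx=3,fy=3,interpolation=cv2.INTER_CUBIC)[:400]
cv2.imwrite("pics/end.png",np.hstack([a,b]))
E
```

```text
t: 26.85
eef_pos: [492.2, 266.0, 46.1]
tcp_rot: [-3.141, -0.0, 0.212]
ft_force: [-0.6, 0.6, -0.4]
opening: 0.942
grip_force: 0.0
t: 27.43
eef_pos: [493.9, 266.7, 212.5]
tcp_rot: [-3.14, -0.009, 0.213]
ft_force: [-0.1, -0.3, 0.1]
opening: 0.948
grip_force: 0.0
t: 28.1
eef_pos: [547.5, 8.2, 205.9]
tcp_rot: [3.141, -0.0, 0.209]
ft_force: [-0.2, -0.4, 0.1]
opening: 0.945
grip_force: 0.0
```

View pics/end.png

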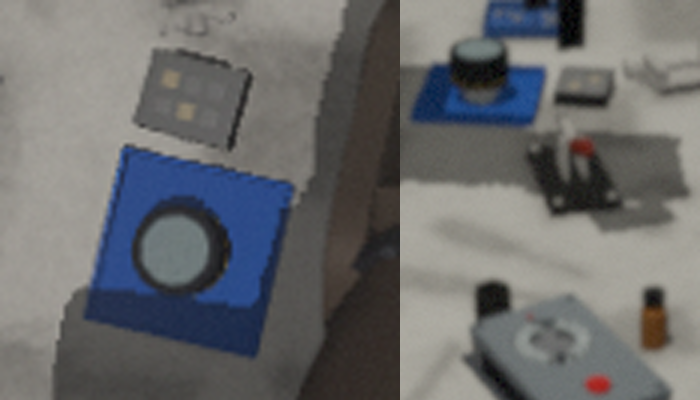

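The final view shows the lens upright in the middle of the tray, with its top at (178,250) and the tray centre at about (190,252). The camera is empty, its button is down at (598,384), and the vial, tube and chip box are unmoved.

```bash
python3 -c "
from cell import env
print(env.job_done())"
```

```text
the job is handed in; nothing more can be done
None
```

The job is handed in at about 28 s: I pressed the button home, turned the lens to its stop (about 74°), lifted it off without forcing it, and set it upright in the middle of the tray; the vial, tube and chip box look unmoved in the last picture.

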